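# File the fillet board: slide it over the leaf's edge, pinch it, stand it in the rack

## Robot

A 6-joint arm with a two-finger parallel gripper is mounted at the origin on the work surface. World frame = base frame: x ahead of the robot, y to its left, z up, the work surface at z = 0. Lengths are in m, angles in rad, forces in N, time in s.
With the tool pointing down it reaches from about 0.3 to 0.875 m from the base axis. Payload 6.4 kg.
Tool frame: the origin (TCP) lies at the very end of the fingers, on their centre line; the grasp point (between the pads) lies 19 mm behind it; z points along the fingers, y is the line along which they close (so a half turn about z gives the same grasp; the last joint's range is limited). The gripper opens to 85 mm and grips with 20 to 120 N. Pads are 22 mm wide; open, the fingers measure 114 mm over their backs; the gripper's body (76 mm by 85 mm) begins 54 mm behind the grasp point. The pads swing forward as they close: fully open they stand 13 mm farther back than shut.
Start: joints at [-1.489, 0.181, 1.607, -0, 1.354, -0.206], TCP at [0.163, -0.551, 0.231] pointing down, gripper open.
Joint ranges: [-2.99, 2.99], [-0.89, 2.07], [0.3, 2.58], [-1.14, 4.28], [0, 2.63], [-3.12, 3.12]. Speed limits (rad/s): [2.57, 2.57, 3.01, 3.14, 3.14, 3.14].

## Interface

Orientations are given as a unit quaternion [w, x, y, z].
In Python, from bench import ctrl, camera, calibration, order, outline_of gives the robot as it stands.
- The arm moves only by the tool move_arm, never from a script. Its argument "series" is a list that holds one entry, the list of rows, each a list of 5 numbers: the opening, from 0 (shut) to 1 (fully open), then the shift along the tool's x, y, z in mm, then the turn about the tool's z in rad. A call has exactly 10 rows; each row is the pose to reach, as a shift and turn from the pose commanded when the call began, along the tool's axes at that moment; what a row does not reach only later rows make up. A row lasts 1/12 s, in which the tool goes at most 41.7 mm and 7.16 degrees, less where a joint would pass 70% of its speed; a pose out of reach is approached as far as the arm can. A call with a gripper value outside its range is refused whole. The fingers move at their own pace and stop on an object; the grip force is fixed at half the most. Time passes only in rows, so rows that repeat a pose let the fingers close, or fill a call up. It gives the time, the measured TCP pose, the force, the opening and the grip force at its end, in the units of the state.
- ctrl.get_obs(): the state, without advancing time (a new reading comes with each control period).
- camera(name): name is "scene" or "top" or "wrist"; returns (picture, depth): 400x640x3 uint8, blue, green, red; 400x640 float32, m along the optical axis (not along the pixel's ray), 0 where there is no reading.
- calibration(name): a dict with "intrinsics" (3x3 intrinsics, pixels), "rvec" (rotation vector, rad) and "tvec" (3), from world to camera coordinates, as OpenCV has them. Camera axes: x right, y down, z forward; pixel columns grow to the right and rows downward; lengths in m; the calibration is good to about 2 mm. The wrist camera is an equidistant fisheye: a pixel r from the principal point sees the ray r / f radians off the axis. A picture is of the moment at which its call begins: read the wrist's pose just before it. calibration takes no time and is no camera call; for the wrist camera it gives the pose at the moment of the call.
- order.hand_in(): hands the job in; it is judged then, once.
Trained networks look in the newest picture that a camera, given by its name, has taken for a name from the list of things; names that differ only in an ending like _2 or _b are one class to them, and where a whole thing is asked for, a point or a joint stands for the part that bears it (a point fixed in the world has none). Each returns a list of dicts, best first, with "conf" (0 to 1); they miss things now and then, are a little off and sometimes report something else, mostly with a low value. They report only what shows in the picture. A call takes as long as a camera call. They do not tell look-alikes from the thing itself.
- outline_of(target, camera): "region" (400x640 bool, what is visible of it) and "bbox" ([centre column, centre row, width, height] in pixels, round what is visible of it).
The state is a dict: "time_s": time; "q": joint angles; "dq": joint speeds; "joint_efforts": joint torques, N m; "eef_pos": TCP position; "eef_rot": TCP orientation; "wrist_force": force on the tool from outside, world axes, zero at the start; "torque": the same for the moment, N m; "opening": opening from 0.0 (shut) to 1.0 (fully open); "grasp_force": force on a finger pad.
Only numpy, scipy, OpenCV 4.12 (cv2) and the standard library are available. Lean on these libraries where they do the work, as an engineer would, in place of code of your own. Each camera call takes 0.05 s, during which the arm holds its last target. There are 200 camera calls.

## Task

The thin white fillet board lies flat on the raised teak leaf, too wide and too thin to pick up there: slide it straight out over the leaf's open front edge (the one facing the rack) until a good third of it overhangs, yet still lies flat on the leaf, then pinch the overhanging part, lift the board off, and stand it on edge in the empty bay of the wooden rack, let go, resting on the bay's floor. Do not let the board fall to the counter, and leave the float sticks, bottle opener and reel where they are.

Things in the scene. Friction and masses are not known exactly. Their poses are not given: they have to be found in the camera images.
- board: thin white plastic board, 150 (x) x 110 (y) x 4 (z) mm, 0.12 kg, flat on the leaf, its x within 0.35 rad of the leaf's x; origin: centre of its underside, z up.. Slick on the leaf (friction 0.25): pressed with shut fingertips (6 to 15 N) it is dragged along; pinched at a tilt, it swings into line with the pads as it is lifted
- board_mid (a point): centre of the fillet board, in mid-thickness (2 mm above its underside); axes as the board
- leaf_edge (a point): middle of the open front edge of the fixed raised teak leaf, on its top, 120 mm above the counter. x points in from the edge, about to the robot's left (the edge faces right, towards the rack); z up. The leaf is 280 mm deep (x 0 to 280), 380 mm wide (y), 22 mm thick and open below at the front: its two side supports begin 80 mm behind the edge
- rack_bay (a point): middle of the floor of the fixed rack's empty bay, 12 mm above the counter, z up: a slot 20 mm wide (x) and 150 long (y, ends open) between walls 8 mm thick and 70 high above the floor. The next bay, 28 mm along +x, holds a dark chopping board 16 mm thick, 100 high above that floor. Rack base 100 x 160 mm, from -40 to +60 in x
- stick_a: wooden float stick, 180 mm long along its x, 22 mm thick, lying on the leaf behind the board; origin under its middle
- stick_b: the other wooden float stick, same size, on the counter
- opener: flat stainless bottle opener, 145 x 36 x 4 mm, lying on the leaf beside the board; origin on its underside, near its middle
- reel: grey plastic reel lying on its side, 64 mm across, 51 mm high, on the counter between leaf and rack; origin at the centre of its underside
Things that resemble listed ones, but are neither listed nor needed, are in the scene too. Several things have the shape of the board; the one meant has the colours described above. Of the things that look like the part that bears rack_bay, the smaller one is meant.

How it is judged:
On the way, in this order (a step that is already met when the one before it is completed fails the run):
1. the board lies flat on the leaf with its centre less than 45 mm in from the front edge (at least 30 mm overhanging) (x of board_mid in the frame of leaf_edge between -0.01 and 0.045 m and angle between board_mid's own z axis and vertical below 0.08 rad and z of board_mid in the frame of leaf_edge between -0.006 and 0.008 m), for 0.2 s.
2. the board is held by the fingers, its centre more than 30 mm above the leaf's top (contact force between the fingers and board above 1 N and z of board_mid in the frame of leaf_edge above 0.03 m), for 0.2 s.
At the end, for the whole second after the job is handed in: the board stands on edge on the floor of the empty bay, at rest: its plane within 0.35 rad of upright, its centre within 16 mm of the bay's middle across the slot and 40 mm along it, 45 to 84 mm above the bay floor (x of board_mid in the frame of rack_bay between -0.016 and 0.016 m and y of board_mid in the frame of rack_bay between -0.04 and 0.04 m and z of board_mid in the frame of rack_bay between 0.045 and 0.084 m and angle between board_mid's own z axis and vertical between 1.22 and 1.92 rad and linear speed of board below 0.02 m/s); the robot touches nothing.
It fails at once if the board falls to the counter (its centre below 45 mm) (height (world z) of board_mid below 0.045 m).
It fails at once if a float stick, the opener or the reel is moved more than 30 mm (distance of any of stick_a, stick_b, opener, reel from where it was at the start of the episode above 0.03 m).
It also fails if it takes over 58 s, if anything falls off the work surface, if the arm or the gripper's body presses on something with over 40 N, if the wrist force passes 120 N, or if a joint passes its speed limit or range.

## Working session

There is one attempt and no reset: what is moved stays moved. The work goes in short steps, Python scripts to look and compute and a tool call to move; the robot and the scene stay as the last step left them, time stands still between calls to the robot, and variables do not carry over. Pictures are saved under pics/ and viewed, at most 10 in all, crops included, and the job is handed in when it is done.

Besides the shell and the picture viewer there is one more tool, called after "Emit:" as name([rows], argument=value, ...), one row to a line, values as JSON. move_arm: Moves the arm, as the interface text tells. Its arguments: {"type":"object","properties":{"series":{"type":"array","items":{"type":"array","items":{"type":"array","items":{"type":"number"}}}}},"required":["series"]}

```bash
ls; mkdir -p pics; python3 - <<'E'
from bench import ctrl,camera,calibration
import cv2
o=ctrl.get_obs();print(o)
for n in("top","scene"):
    p,d=camera(n);cv2.imwrite(f"pics/{n}0.png",p);c=calibration(n);print(n,c)
E
```

```text
pics
{'time_s': 0.0, 'q': array([-1.48930183e+00,  1.81546137e-01,  1.60800658e+00, -2.43989316e-05,
        1.35380492e+00, -2.06329462e-01]), 'dq': array([-0.00125674,  0.00188866, -0.00117829,  0.00140138,  0.00037364,
       -0.00095465]), 'joint_efforts': array([-1.36809426e-04, -4.44873655e+01, -3.51342165e+01, -3.00926122e-04,
        9.02534433e-03,  1.01703998e-05]), 'eef_pos': array([ 0.16317007, -0.55078322,  0.23038198]), 'eef_rot': array([-8.81518510e-04,  9.89661767e-01,  1.43418297e-01,  4.31594301e-05]), 'wrist_force': array([ 0.41344879, -0.16391708, -0.15423977]), 'torque': array([0.03547363, 0.00693835, 0.06463144]), 'grasp_force': 0.0, 'opening': 0.9988531952706269}
top {'intrinsics': array([[408.19625987,   0.        , 312.88315553],
       [  0.        , 408.19625987, 198.2830533 ],
       [  0.        ,   0.        ,   1.        ]]), 'rvec': array([ 2.1894182 , -2.13487713,  0.10650445]), 'tvec': array([-0.09524017,  0.55434799,  1.12780057])}
scene {'intrinsics': array([[382.31986518,   0.        , 322.46355285],
       [  0.        , 382.31986518, 198.35757169],
       [  0.        ,   0.        ,   1.        ]]), 'rvec': array([ 2.15798262,  0.9087307 , -0.37567317]), 'tvec': array([-0.33426556, -0.23517651,  1.57097889])}
```

View pics/top0.png

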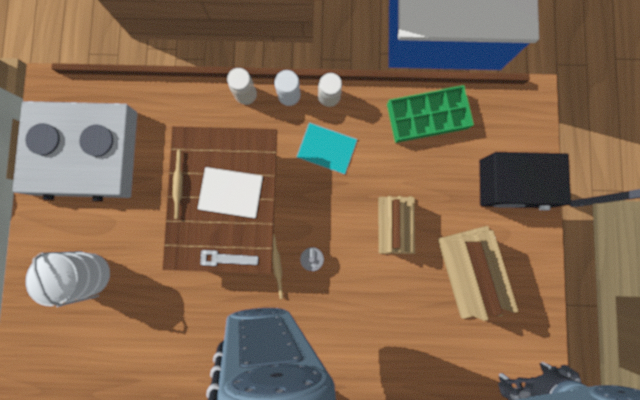

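View pics/scene0.png

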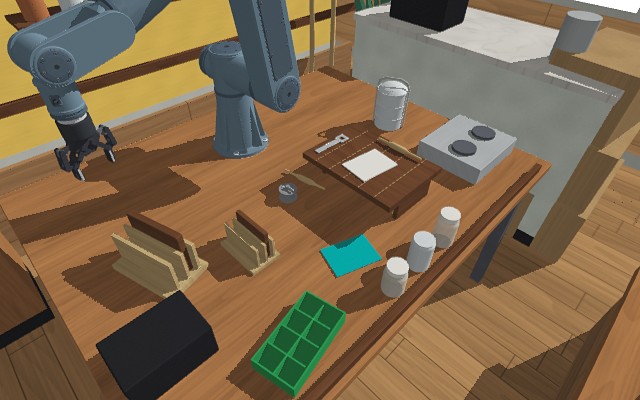

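The top view shows the white board at about (230,192), the leaf's front edge near column 276, the small rack at (396,225), and the reel at (311,259). Stick_b is at (279,270), close to the leaf edge.

```bash
cat > h.py <<'E'
import numpy as np,cv2
from bench import ctrl,camera,calibration,outline_of
from scipy.spatial.transform import Rotation as R
def world(n,d):
    c=calibration(n);K=c["intrinsics"];Rm=cv2.Rodrigues(np.array(c["rvec"]))[0]
    v,u=np.mgrid[:400,:640]
    P=np.stack([(u-K[0,2])*d/K[0,0],(v-K[1,2])*d/K[1,1],d],-1)
    return (P-np.array(c["tvec"]).ravel())@Rm
def rect(pts):
    (c,s,a)=cv2.minAreaRect((pts[:,:2]*1000).astype(np.float32));return np.round(c,1),np.round(s,1),round(a,1)
E
python3 - <<'E'
from h import *
p,d=camera("top");W=world("top",d)
for t in("board","stick_a","opener","reel","rack_bay","leaf_edge"):
    for r in outline_of(t,"top")[:3]:
        m=cv2.erode(r["region"].astype(np.uint8),np.ones((2,2)))>0
        m&=d>0
        q=W[m]
        print(t,round(r["conf"],2),np.round(r["bbox"]),rect(q) if len(q)>5 else 0,np.round(np.percentile(q[:,2],[5,50,95]),3) if len(q) else 0)
# leaf: points at z~0.12
m=(abs(W[...,2]-.12)<.012)&(d>0)
m[:, :150]=0;m[:,300:]=0;m[:110]=0;m[290:]=0
n,l,s,_=cv2.connectedComponentsWithStats(m.astype(np.uint8));k=1+np.argmax(s[1:,4]);print("leaf",s[k],rect(W[l==k]),np.median(W[l==k][:,2]))
b=(p.min(2)>190)&(abs(W[...,2]-.124)<.012)&m
n,l,s,_=cv2.connectedComponentsWithStats(b.astype(np.uint8));k=1+np.argmax(s[1:,4]);print("board",s[k],rect(W[l==k]),np.median(W[l==k][:,2]))
# rack profile
for v in (205,215,225,235,245):
    print(v,[(u,*np.round(W[v,u]*1000).astype(int)) for u in range(376,418,2)])
E
```

```text
board 0.59 [231. 191.  68.  49.] (array([555.7, 135. ]), array([148.8, 108.8]), 82.4) [0.121 0.124 0.127]
board 0.57 [327. 148.  59.  52.] (array([ 707.8, -117.4]), array([149.4, 110. ]), 71.8) [-0.     0.004  0.007]
stick_a 0.95 [178. 182.  11.  67.] (array([576. , 268.8]), array([159.9,  17.3]), 1.3) [0.131 0.139 0.143]
stick_a 0.72 [277. 267.  10.  62.] (array([358.5,  14.8]), array([163. ,  17.8]), 9.5) [0.011 0.018 0.024]
opener 0.67 [228. 261.  58.  15.] (array([385.7, 129.2]), array([ 33.2, 140. ]), 1.4) [0.12  0.124 0.127]
reel 0.84 [310. 259.  25.  27.] (array([383.6, -82.7]), array([61.3, 60.5]), 27.6) [0.034 0.039 0.05 ]
reel 0.35 [277. 270.  10.  55.] (array([351.5,  12.5]), array([143.6,  14.9]), 9.4) [0.014 0.019 0.024]
rack_bay 0.83 [478. 272.  79.  92.] (array([ 358.1, -539.1]), array([234.3, 142.3]), 15.3) [0.015 0.1   0.159]
rack_bay 0.77 [394. 224.  38.  61.] (array([ 489. , -322.6]), array([161.1, 105.1]), 0.9) [0.009 0.066 0.112]
leaf_edge 0.71 [221. 198. 119. 151.] (array([541. , 161.7]), array([280.8, 379.5]), 89.8) [0.116 0.12  0.123]
leaf [  162   126   115  
[... 4978 characters left out ...]
4(-290), np.int64(83)), (392, np.int64(431), np.int64(-296), np.int64(84)), (394, np.int64(431), np.int64(-296), np.int64(110)), (396, np.int64(431), np.int64(-301), np.int64(112)), (398, np.int64(431), np.int64(-306), np.int64(114)), (400, np.int64(431), np.int64(-318), np.int64(79)), (402, np.int64(431), np.int64(-337), np.int64(12)), (404, np.int64(432), np.int64(-341), np.int64(23)), (406, np.int64(432), np.int64(-341), np.int64(48)), (408, np.int64(432), np.int64(-342), np.int64(69)), (410, np.int64(432), np.int64(-344), np.int64(82)), (412, np.int64(432), np.int64(-365), np.int64(14)), (414, np.int64(432), np.int64(-374), np.int64(3)), (416, np.int64(432), np.int64(-379), np.int64(2))]
```

Emit:
move_arm([
  [[1,0,41,-10,0],[1,0,82,-20,0],[1,0,123,-30,0],[1,0,164,-40,0],[1,0,205,-50,0],[1,0,246,-50,0],[1,0,287,-50,0],[1,0,328,-50,0],[1,0,369,-50,0],[1,0,410,-50,0]],
])

```text
time_s: 1.28
eef_pos: [0.258, -0.8698, 0.2526]
eef_rot: [0.004, 0.99, 0.143, 0.002]
wrist_force: [-0.3, -2.0, -4.1]
opening: 0.998
grasp_force: 0.0
```

Emit:
move_arm([
  [[1,0,100,0,0],[1,0,200,0,0],[1,0,300,0,0],[1,0,300,0,0],[1,0,300,0,0],[1,0,300,0,0],[1,0,300,0,0],[1,0,300,0,0],[1,0,300,0,0],[1,0,300,0,0]],
])

```text
time_s: 2.12
eef_pos: [0.2654, -0.8969, 0.2195]
eef_rot: [0.032, 0.989, 0.143, 0.005]
wrist_force: [0.0, 0.0, -0.2]
opening: 1.002
grasp_force: 0.0
```

```bash
python3 - <<'E'
from h import *
o=ctrl.get_obs();print(o['time_s'],o['q'],o['eef_pos'],o['eef_rot']);print(R.from_quat(o['eef_rot'],scalar_first=True).as_matrix())
E
```

```text
2.1167 [-1.41220729  1.07631299  0.29849246  0.00836012  1.70239217 -0.12781956] [ 0.26541167 -0.89686872  0.21946128] [0.03212442 0.98914487 0.14331476 0.00461885]
[[ 9.58879094e-01  2.83221355e-01  1.83452398e-02]
 [ 2.83814867e-01 -9.56857805e-01 -6.22275104e-02]
 [-7.03739324e-05  6.48753106e-02 -9.97893376e-01]]
```

Emit:
move_arm([
  [[1,0,-41,-10,0],[1,10,-82,-20,0],[1,30,-120,-40,0],[1,50,-155,-60,0],[1,75,-190,-80,0],[1,100,-220,-80,0],[1,125,-250,-80,0],[1,150,-280,-80,0],[1,175,-310,-80,0],[1,200,-340,-80,0]],
])

```text
time_s: 2.95
eef_pos: [0.3502, -0.5305, 0.2793]
eef_rot: [0.033, 0.989, 0.143, 0.005]
wrist_force: [0.1, -0.0, 1.0]
opening: 0.997
grasp_force: 0.0
```

```bash
python3 - <<'E'
from h import *
o=ctrl.get_obs();print(o['time_s'],o['q'],o['eef_pos'],o['eef_rot']);print(R.from_quat(o['eef_rot'],scalar_first=True).as_matrix())
E
```

```text
2.95 [-1.17002384  0.23532059  1.44659293 -0.00733844  1.39342568  0.1143684 ] [ 0.35022562 -0.53053429  0.27930617] [0.03295281 0.98913914 0.14315588 0.00492551]
[[ 9.58964268e-01  2.82877547e-01  1.91788080e-02]
 [ 2.83526784e-01 -9.56841013e-01 -6.37796022e-02]
 [ 3.09252670e-04  6.66000653e-02 -9.97779703e-01]]
```

```bash
cat > kin.py <<'E'
import numpy as np
from scipy.spatial.transform import Rotation as R
from scipy.optimize import least_squares
L1,L2,T,H=.4744,.501,.412,.2845
lo=np.array([-2.99,-.89,.3,-1.14,0,-3.12]);hi=np.array([2.99,2.07,2.58,4.28,2.63,3.12])
def fk(q):
    z=lambda a:R.from_euler('z',a); y=lambda a:R.from_euler('y',a)
    A=z(q[0])*y(q[1]); B=A*y(q[2]); M=B*z(q[3])*y(q[4])*z(q[5]+np.pi/2)
    return np.array([0,0,H])+A.apply([0,0,L1])+B.apply([0,0,L2])+M.apply([0,0,T]),M
def ik(p,M,q0):
    f=lambda q:np.r_[(fk(q)[0]-p)*3,(M*fk(q)[1].inv()).as_rotvec()]
    s=least_squares(f,np.clip(q0,lo+1e-4,hi-1e-4),bounds=(lo,hi));return s.x,np.linalg.norm(s.fun)
def lean(phi,yaw=0,az=np.pi/2): # lean tool z by phi toward azimuth az
    a=az+np.pi/2
    return R.from_rotvec(-phi*np.array([np.cos(a),np.sin(a),0]))*R.from_euler('z',yaw)*R.from_euler('x',np.pi)
E
python3 - <<'E'
from kin import *
for q in([-1.4893,.18155,1.608,0,1.3538,-.20633],[-1.41221,1.07631,.29849,.00836,1.70239,-.12782],[-1.17002,.23532,1.44659,-.00734,1.39343,.11437]):
    p,M=fk(q);print(p.round(4),M.as_matrix().round(3).tolist())
print(lean(.3).as_matrix().round(2))
for yaw in(0,np.pi):
  q=np.array([1.2,.6,.9,0,1.6,.0])
  for phi,p in [(0,(.1,.8,.3)),(.2,(.1,.85,.3)),(.45,(.1,.9,.33)),(.7,(.1,1.,.4)),(.87,(.1,1.05,.45)),(.87,(.3,.7,.4)),(.87,(.5,.3,.3)),(.87,(.55,-.05,.25)),(.87,(.55,-.02,.125)),(.87,(.5,-.2,.3)),(.87,(.3,-.5,.3)),(.5,(.3,-.6,.3)),(.2,(.3,-.6,.3)),(0,(.3,-.6,.3))]:
    q,e=ik(np.array(p),lean(phi,yaw),q);print(round(yaw,1),phi,p,q.round(2),round(e,4))
E
```

```text
[ 0.0467 -0.5721  0.2304] [[0.959, 0.284, -0.0], [0.284, -0.959, 0.002], [0.0, -0.002, -1.0]]
[ 0.1511 -0.9232  0.1961] [[0.959, 0.283, 0.018], [0.284, -0.957, -0.062], [-0.0, 0.065, -0.998]]
[ 0.2453 -0.5866  0.2792] [[0.959, 0.283, 0.019], [0.284, -0.957, -0.064], [0.0, 0.067, -0.998]]
[[ 1.    0.    0.  ]
 [-0.   -0.96  0.3 ]
 [ 0.   -0.3  -0.96]]
0 0 (0.1, 0.8, 0.3) [1.45 0.71 0.72 0.   1.71 3.02] 0.0
0 0.2 (0.1, 0.85, 0.3) [1.44 0.62 0.89 0.03 1.44 3.01] 0.0
0 0.45 (0.1, 0.9, 0.33) [1.43 0.5  1.07 0.07 1.12 2.99] 0.0
0 0.7 (0.1, 1.0, 0.4) [1.44 0.53 0.99 0.11 0.92 2.97] 0.0
0 0.87 (0.1, 1.05, 0.45) [1.44 0.53 0.99 0.15 0.76 2.94] 0.0
0 0.87 (0.3, 0.7, 0.4) [ 0.91 -0.01  1.77  0.73  0.78  2.11] 0.0
0 0.87 (0.5, 0.3, 0.3) [-0.03  0.08  1.88  0.9   1.34  1.25] 0.0
0 0.87 (0.55, -0.05, 0.25) [-0.59  0.44  1.54  0.7   1.7   0.88] 0.0
0 0.87 (0.55, -0.02, 0.125) [-0.55  0.54  1.68  0.71  1.5   0.75] 0.0
0 0.87 (0.5, -0.2, 0.3) [-0.8   0.52  1.32  0.61  1.94  0.8 ] 0.0
0 0.87 (0.3, -0.5, 0.3) [-1.22  0.89  0.72  0.37  2.34  0.5 ] 0.0
0 0.5 (0.3, -0.6, 0.3) [-1.21  0.85  0.6   0.2   2.1
[... 386 characters left out ...]
11  0.92 -0.17] 0.0
3.1 0.87 (0.1, 1.05, 0.45) [ 1.44  0.53  0.99  0.15  0.76 -0.2 ] 0.0
3.1 0.87 (0.3, 0.7, 0.4) [ 0.91 -0.01  1.77  0.73  0.78 -1.04] 0.0
3.1 0.87 (0.5, 0.3, 0.3) [-0.03  0.08  1.88  0.9   1.34 -1.89] 0.0
3.1 0.87 (0.55, -0.05, 0.25) [-0.59  0.44  1.54  0.7   1.7  -2.26] 0.0
3.1 0.87 (0.55, -0.02, 0.125) [-0.55  0.54  1.68  0.71  1.5  -2.39] 0.0
3.1 0.87 (0.5, -0.2, 0.3) [-0.8   0.52  1.32  0.61  1.94 -2.34] 0.0
3.1 0.87 (0.3, -0.5, 0.3) [-1.22  0.89  0.72  0.37  2.34 -2.64] 0.0
3.1 0.5 (0.3, -0.6, 0.3) [-1.21  0.85  0.6   0.2   2.16 -2.71] 0.0
3.1 0.2 (0.3, -0.6, 0.3) [-1.16  0.54  1.01  0.08  1.78 -2.72] 0.0
3.1 0 (0.3, -0.6, 0.3) [-1.11  0.37  1.23 -0.    1.54 -2.68] 0.0
```

Emit:
move_arm([
  [[0,22,-34,0,0.03],[0,45,-68,0,0.06],[0,67,-102,0,0.09],[0,90,-136,0,0.12],[0,112,-170,0,0.15],[0,135,-204,0,0.18],[0,157,-238,0,0.21],[0,180,-272,0,0.24],[0,202,-306,0,0.27],[0,225,-340,0,0.288]],
])

```text
time_s: 3.78
eef_pos: [0.4696, -0.1413, 0.2572]
eef_rot: [0.031, 0.999, -0.001, 0.01]
wrist_force: [2.0, -0.5, -0.4]
opening: -0.003
grasp_force: 0.0
```

```bash
cat >> h.py <<'E'
def st(*targets):
    o=ctrl.get_obs();M=R.from_quat(o['eef_rot'],scalar_first=True)
    z=M.as_matrix()[:,2];x=M.as_matrix()[:,0]
    print("t",round(o['time_s'],2),"q",o['q'].round(3),"p",(o['eef_pos']*1e3).round(1),"z",z.round(3),"lean_y",np.degrees(np.arctan2(z[1],-z[2])).round(1),"lean_x",np.degrees(np.arctan2(z[0],-z[2])).round(1),"yaw",np.degrees(np.arctan2(x[1],x[0])).round(1),"F",o['wrist_force'].round(1),"open",round(o['opening'],3),"g",round(o['grasp_force'],1))
    for t in targets: print("->",t,"tool shift mm",M.inv().apply((np.array(t)-o['eef_pos']*1e3)).round(1))
E
python3 -c "
from h import *
st((557,135.5,140))"
```

```text
t 3.78 q [-0.505 -0.062  1.811 -0.047  1.345  1.078] p [ 469.6 -141.3  257.2] z [ 0.02  -0.063 -0.998] lean_y -3.6 lean_x 1.2 yaw -0.1 F [ 2.  -0.5 -0.4] open -0.003 g 0.0
-> (557, 135.5, 140) tool shift mm [  84.7 -283.8  101.2]
```

Emit:
move_arm([
  [[0,10,-38,5,0],[0,20,-76,10,0],[0,30,-114,20,0],[0,42,-152,30,0],[0,54,-190,40,0],[0,66,-225,60,0],[0,77,-257,80,0],[0,85,-284,95,0],[0,85,-284,101,0],[0,85,-284,101,0]],
])

```text
time_s: 4.62
eef_pos: [0.5551, 0.1354, 0.1376]
eef_rot: [0.031, 0.999, 0.001, 0.008]
wrist_force: [-0.0, -0.3, -0.0]
opening: -0.001
grasp_force: 0.0
```

```bash
python3 -c "
from h import *
st((557,135.5,124))"
```

```text
t 4.62 q [ 0.067  0.275  1.696 -0.069  1.16   1.663] p [555.1 135.4 137.6] z [ 0.015 -0.062 -0.998] lean_y -3.6 lean_x 0.9 yaw 0.2 F [-0.  -0.3 -0. ] open -0.001 g 0.0
-> (557, 135.5, 124) tool shift mm [ 1.7 -1.  13.6]
```

Emit:
move_arm([
  [[0,0,0,4,0],[0,0,0,8,0],[0,0,0,11,0],[0,0,0,13,0],[0,0,0,14,0],[0,0,0,14.5,0],[0,0,0,14.5,0],[0,0,0,14.5,0],[0,0,0,14.5,0],[0,0,0,14.5,0]],
])

```text
time_s: 5.45
eef_pos: [0.5566, 0.1333, 0.1252]
eef_rot: [0.031, 0.999, -0.0, 0.009]
wrist_force: [0.1, -0.9, 0.4]
opening: -0.001
grasp_force: 0.0
```

```bash
python3 -c "
from h import *
st((557,135.5,124))"
```

```text
t 5.45 q [ 0.064  0.291  1.704 -0.07   1.133  1.664] p [556.6 133.3 125.2] z [ 0.019 -0.062 -0.998] lean_y -3.5 lean_x 1.1 yaw 0.0 F [ 0.1 -0.9  0.4] open -0.001 g 0.0
-> (557, 135.5, 124) tool shift mm [ 0.3 -2.2  1.1]
```

Emit:
move_arm([
  [[0,0,0,1.5,0],[0,0,0,3,0],[0,0,0,3,0],[0,0,3,3.2,-0.01],[0,0,8,3.5,-0.03],[0,0,14,3.9,-0.05],[0,0,20,4.3,-0.07],[0,0,26,4.6,-0.1],[0,0,30,4.9,-0.12],[0,0,32,5,-0.13]],
])

```text
time_s: 6.28
eef_pos: [0.5586, 0.1011, 0.1243]
eef_rot: [0.031, 0.997, 0.065, 0.01]
wrist_force: [-0.5, 1.5, 10.0]
opening: -0.002
grasp_force: 4.6
```

```bash
cat >> h.py <<'E'
def board():
    p,d=camera("top");W=world("top",d);m=(p.min(2)>170)&(p.max(2).astype(int)-p.min(2)<40)&(abs(W[...,2]-.124)<.012)&(W[...,0]>.44)&(W[...,0]<.7)&(abs(W[...,1]-.08)<.15)
    m=cv2.morphologyEx(m.astype(np.uint8),cv2.MORPH_OPEN,np.ones((3,3)))
    n,l,s,_=cv2.connectedComponentsWithStats(m);k=1+np.argmax(s[1:,4]);print("board",s[k],rect(W[l==k]));return p
E
python3 -c "
from h import *
st((557,135.5,124));p=board();cv2.imwrite('pics/t1.png',cv2.resize(p[120:300,140:340],None,fx=3,fy=3))"
```

```text
t 6.28 q [ 0.005  0.277  1.724 -0.068  1.118  1.475] p [558.6 101.1 124.3] z [ 0.023 -0.061 -0.998] lean_y -3.5 lean_x 1.3 yaw 7.5 F [-0.5  1.5 10. ] open -0.002 g 4.6
-> (557, 135.5, 124) tool shift mm [  2.9 -34.3  -1.9]
board [240 171  32  28 510] (array([580.1,  69. ]), array([84.5, 69.4]), 88.2)
```

View pics/t1.png

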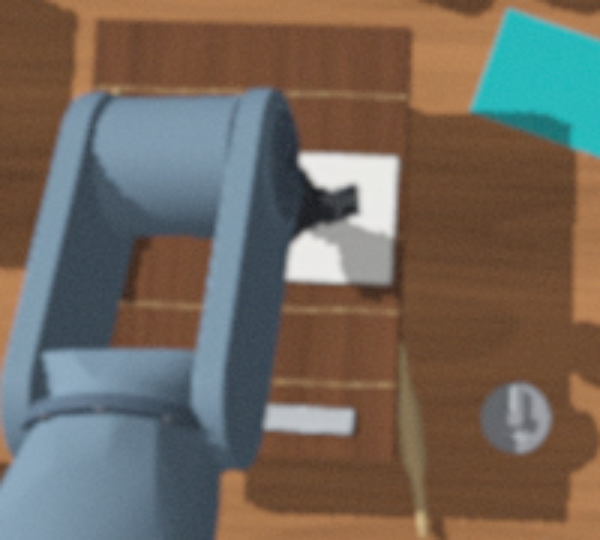

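Emit:
move_arm([
  [[0,-0.5,4,0.2,0],[0,-1.4,11,0.7,0],[0,-2.5,19,1.2,0],[0,-3.6,27,1.7,0],[0,-4.6,35,2.1,0],[0,-5.7,43,2.6,0],[0,-6.7,51,3.1,0],[0,-7.8,59,3.6,0],[0,-8.4,64,3.9,0],[0,-8.7,66,4,0]],
])

```text
time_s: 7.17
eef_pos: [0.5585, 0.0339, 0.1243]
eef_rot: [0.032, 0.997, 0.065, 0.009]
wrist_force: [-0.1, 1.3, 9.1]
opening: 0.003
grasp_force: 4.5
```

```bash
python3 -c "
from h import *
st((557,135.5,124));p=board()"
```

```text
t 7.17 q [-0.117  0.256  1.751 -0.066  1.105  1.353] p [558.5  33.9 124.3] z [ 0.023 -0.062 -0.998] lean_y -3.6 lean_x 1.3 yaw 7.4 F [-0.1  1.3  9.1] open 0.003 g 4.5
-> (557, 135.5, 124) tool shift mm [  11.7 -100.8   -6. ]
board [275 173  22  26 368] (array([578.4,  -9.7]), array([66.9, 55.2]), 1.7)
```

```bash
python3 - <<'E'
from h import *
st((550,60,330),(450,230,380),(100,850,380))
p,d=camera("top");W=world("top",d)
m=(W[...,1]>.35)&(d>0)&(W[...,2]<.6)
for a in np.arange(.3,.8,.1):print(round(a,1),[round(float(np.percentile(W[(m&(abs(W[...,1]-a)<.05)&(abs(W[...,0]-b)<.05))][:,2],99)),2) if (m&(abs(W[...,1]-a)<.05)&(abs(W[...,0]-b)<.05)).any() else None for b in np.arange(0,.8,.1)])
E
```

```text
t 7.22 q [-0.117  0.256  1.751 -0.066  1.105  1.353] p [558.5  33.7 124.3] z [ 0.023 -0.062 -0.998] lean_y -3.6 lean_x 1.3 yaw 7.4 F [ 0.4 -0.1  8.3] open -0.001 g 4.4
-> (550, 60, 330) tool shift mm [  -2.   -13.8 -207.1]
-> (450, 230, 380) tool shift mm [ -78.5 -191.6 -269.9]
-> (100, 850, 380) tool shift mm [-345.3 -850.  -316.4]
0.3 [None, None, None, None, None, None, None, None]
0.4 [None, 0.01, 0.01, 0.0, 0.01, 0.01, 0.07, 0.06]
0.5 [0.0, 0.0, 0.0, 0.21, 0.18, 0.07, 0.07, 0.09]
0.6 [0.0, 0.01, 0.0, 0.22, 0.21, 0.07, 0.07, 0.09]
0.7 [0.0, 0.01, 0.01, 0.0, 0.01, 0.07, 0.07, 0.09]
```

Emit:
move_arm([
  [[0,0,0,-10,0],[0,0,0,-50,0],[0.5,0,0,-90,0],[0.5,0,0,-130,0],[0.5,-4,-20,-165,0],[0.5,-15,-48,-192,0],[0.5,-28,-80,-215,0],[0.5,-42,-114,-232,0],[0.5,-56,-150,-248,0],[0.5,-70,-186,-262,0]],
])

```text
time_s: 8.1
eef_pos: [0.4571, 0.2269, 0.3728]
eef_rot: [0.031, 0.997, 0.065, 0.008]
wrist_force: [1.3, 1.3, -0.2]
opening: 0.501
grasp_force: 0.0
```

```bash
python3 -c "
from h import *
st((100,850,370));p=board()"
```

```text
t 8.1 q [ 0.269 -0.041  1.563 -0.065  1.617  1.707] p [457.1 226.9 372.8] z [ 0.02  -0.061 -0.998] lean_y -3.5 lean_x 1.1 yaw 7.4 F [ 1.3  1.3 -0.2] open 0.501 g 0.0
-> (100, 850, 370) tool shift mm [-273.6 -662.7  -42.5]
board [ 238  171   59   44 2418] (array([558.8,  37.5]), array([150.5, 112.2]), 89.5)
```

Emit:
move_arm([
  [[0.5,-15,-37,-3,0],[0.5,-31,-75,-5,0],[0.5,-46,-112,-7,0],[0.5,-62,-150,-10,0],[0.5,-77,-187,-12,0],[0.5,-93,-225,-14,0],[0.5,-108,-262,-17,0],[0.5,-124,-300,-19,0],[0.5,-139,-337,-22,0],[0.5,-155,-375,-24,0]],
])

```text
time_s: 8.98
eef_pos: [0.2546, 0.5794, 0.3697]
eef_rot: [0.032, 0.997, 0.065, 0.007]
wrist_force: [-0.2, 0.6, 0.4]
opening: 0.499
grasp_force: 0.0
```

Emit:
move_arm([
  [[0.5,-15,-37,-1,0],[0.5,-31,-75,-1,0],[0.5,-46,-112,0,0],[0.5,-62,-150,0,0],[0.5,-77,-187,0,0],[0.5,-93,-225,0,0],[0.5,-108,-262,0,0],[0.5,-124,-300,0,0],[0.5,-130,-340,0,0],[0.5,-130,-380,0,0]],
])

```text
time_s: 9.82
eef_pos: [0.0732, 0.8677, 0.3159]
eef_rot: [0.023, 0.997, 0.067, 0.007]
wrist_force: [-0.1, 0.4, 0.5]
opening: 0.494
grasp_force: 0.0
```

```bash
python3 -c "
from h import *
st((100,950,400))"
```

```text
t 9.82 q [ 1.361  0.964  0.305 -0.028  1.913  2.789] p [ 73.2 867.7 315.9] z [ 0.018 -0.045 -0.999] lean_y -2.6 lean_x 1.0 yaw 7.7 F [-0.1  0.4  0.5] open 0.494 g 0.0
-> (100, 950, 400) tool shift mm [ 38.6 -74.  -87.3]
```

Emit:
move_arm([
  [[0.5,50,-400,0,0],[0.5,50,-400,0,0],[0.5,50,-400,0,0],[0.5,50,-400,0,0],[0.5,50,-400,0,0],[0.5,50,-400,0,0],[0.5,50,-400,0,0],[0.5,50,-400,0,0],[0.5,50,-400,0,0],[0.5,50,-400,0,0]],
])

```text
time_s: 10.65
eef_pos: [0.0604, 0.9072, 0.2445]
eef_rot: [-0.0, 0.998, 0.065, 0.012]
wrist_force: [-0.6, 0.3, 0.0]
opening: 0.502
grasp_force: 0.0
```

```bash
python3 -c "
from h import *
st((100,950,400))"
```

```text
t 10.65 q [ 1.382  1.048  0.298 -0.023  1.789  2.818] p [ 60.4 907.2 244.5] z [ 0.023  0.002 -1.   ] lean_y 0.1 lean_x 1.3 yaw 7.5 F [-0.6  0.3  0. ] open 0.502 g 0.0
-> (100, 950, 400) tool shift mm [  48.5  -37.2 -154.4]
```

Emit:
move_arm([
  [[0.5,50,-400,-200,0],[0.5,50,-400,-200,0],[0.5,50,-400,-200,0],[0.5,50,-400,-200,0],[0.5,50,-400,-200,0],[0.5,50,-400,-200,0],[0.5,50,-400,-200,0],[0.5,50,-400,-200,0],[0.5,50,-400,-200,0],[0.5,50,-400,-200,0]],
])

```text
time_s: 11.48
eef_pos: [0.0442, 0.905, 0.2891]
eef_rot: [-0.017, 0.998, 0.065, 0.014]
wrist_force: [-0.6, 0.3, -1.2]
opening: 0.501
grasp_force: 0.0
```

```bash
python3 -c "
from h import *
st((100,950,400))"
```

```text
t 11.48 q [ 1.398  0.998  0.299 -0.019  1.806  2.833] p [ 44.2 905.  289.1] z [ 0.025  0.035 -0.999] lean_y 2.0 lean_x 1.4 yaw 7.5 F [-0.6  0.3 -1.2] open 0.501 g 0.0
-> (100, 950, 400) tool shift mm [  64.4  -40.8 -107.8]
```

Emit:
move_arm([
  [[0.5,50,-400,-150,-2.5],[0.5,50,-400,-150,-2.5],[0.5,50,-400,-150,-2.5],[0.5,50,-400,-150,-2.5],[0.5,50,-400,-150,-2.5],[0.5,50,-400,-150,-2.5],[0.5,50,-400,-150,-2.5],[0.5,50,-400,-150,-2.5],[0.5,50,-400,-150,-2.5],[0.5,50,-400,-150,-2.5]],
])

```text
time_s: 12.32
eef_pos: [0.0317, 0.9648, 0.3251]
eef_rot: [-0.104, 0.763, 0.634, 0.073]
wrist_force: [0.5, -0.4, -0.6]
opening: 0.497
grasp_force: 0.0
```

```bash
python3 -c "
from h import *
st((100,950,400))"
```

```text
t 12.32 q [1.394 0.969 0.299 0.065 1.627 1.589] p [ 31.7 964.8 325.1] z [-0.021  0.251 -0.968] lean_y 14.6 lean_x -1.2 yaw 79.0 F [ 0.5 -0.4 -0.6] open 0.497 g 0.0
-> (100, 950, 400) tool shift mm [ 16.7  64.7 -77.6]
```

```bash
python3 -c "
from h import *
st((32+40,965+400,325+150))"
```

```text
t 12.32 q [1.394 0.969 0.299 0.065 1.627 1.589] p [ 31.7 964.8 325.1] z [-0.021  0.251 -0.968] lean_y 14.6 lean_x -1.2 yaw 79.0 F [ 0.5 -0.4 -0.6] open 0.497 g 0.0
-> (72, 1365, 475) tool shift mm [424.9 -40.1 -45.4]
```

Emit:
move_arm([
  [[0.5,425,-40,-45,2.5],[0.5,425,-40,-45,2.5],[0.5,425,-40,-45,2.5],[0.5,425,-40,-45,2.5],[0.5,425,-40,-45,2.5],[0.5,425,-40,-45,2.5],[0.5,425,-40,-45,2.5],[0.5,425,-40,-45,2.5],[0.5,425,-40,-45,2.5],[0.5,425,-40,-45,2.5]],
])

```text
time_s: 13.15
eef_pos: [0.0514, 1.0284, 0.3504]
eef_rot: [-0.23, 0.971, 0.057, 0.036]
wrist_force: [0.4, 0.3, 0.6]
opening: 0.496
grasp_force: 0.0
```

```bash
python3 -c "
from h import *
o=ctrl.get_obs()['eef_pos']*1e3
st(o+(40,400,200),o+(40,400,100))"
```

```text
t 13.15 q [1.395 0.968 0.299 0.037 1.406 2.851] p [  51.4 1028.4  350.4] z [ 0.044  0.451 -0.891] lean_y 26.9 lean_x 2.8 yaw 5.4 F [0.4 0.3 0.6] open 0.496 g 0.0
-> [  91.43151664 1428.35424207  550.39780676] tool shift mm [  96.7 -438.5    4. ]
-> [  91.43151664 1428.35424207  450.39780676] tool shift mm [  87.  -394.1   93.2]
```

Emit:
move_arm([
  [[0.5,80,-438,4,-2.5],[0.5,80,-438,4,-2.5],[0.5,80,-438,4,-2.5],[0.5,80,-438,4,-2.5],[0.5,80,-438,4,-2.5],[0.5,80,-438,4,-2.5],[0.5,80,-438,4,-2.5],[0.5,80,-438,4,-2.5],[0.5,80,-438,4,-2.5],[0.5,80,-438,4,-2.5]],
])

```text
time_s: 13.98
eef_pos: [0.0538, 1.0795, 0.402]
eef_rot: [-0.257, 0.723, 0.604, 0.214]
wrist_force: [-0.4, 0.5, 0.1]
opening: 0.502
grasp_force: 0.0
```

```bash
python3 -c "
from h import *
o=ctrl.get_obs()['eef_pos']*1e3
st(o+(40,370,230))"
```

```text
t 13.98 q [1.375 0.951 0.299 0.132 1.221 1.552] p [  53.8 1079.5  402. ] z [-0.001  0.631 -0.775] lean_y 39.2 lean_x -0.1 yaw 76.8 F [-0.4  0.5  0.1] open 0.502 g 0.0
-> [  93.79016796 1449.45912936  631.98965061] tool shift mm [432.3 -37.8  55.2]
```

Emit:
move_arm([
  [[0.5,432,-40,55,2.5],[0.5,432,-40,55,2.5],[0.5,432,-40,55,2.5],[0.5,432,-40,55,2.5],[0.5,432,-40,55,2.5],[0.5,432,-40,55,2.5],[0.5,432,-40,55,2.5],[0.5,432,-40,55,2.5],[0.5,432,-40,55,2.5],[0.5,432,-40,55,2.5]],
])

```text
time_s: 14.82
eef_pos: [0.0679, 1.1147, 0.4707]
eef_rot: [-0.424, 0.903, 0.05, 0.057]
wrist_force: [-0.6, -1.6, -0.7]
opening: 0.501
grasp_force: 0.0
```

```bash
python3 -c "
from h import *
o=ctrl.get_obs()['eef_pos']*1e3
st(o+(40,350,260));print(R.from_quat(ctrl.get_obs()['eef_rot'],scalar_first=True).as_matrix().round(3))"
```

```text
t 14.82 q [1.379 0.923 0.299 0.102 1.041 2.83 ] p [  67.9 1114.7  470.7] z [ 0.06   0.771 -0.634] lean_y 50.5 lean_x 5.4 yaw 2.4 F [-0.6 -1.6 -0.7] open 0.501 g 0.0
-> [ 107.8676296  1464.66435149  730.7488943 ] tool shift mm [  91.6 -414.5  107.1]
[[ 0.989  0.138  0.06 ]
 [ 0.041 -0.636  0.771]
 [ 0.144 -0.759 -0.634]]
```

Emit:
move_arm([
  [[0.5,85,-414,107,-2.5],[0.5,85,-414,107,-2.5],[0.5,85,-414,107,-2.5],[0.5,85,-414,107,-2.5],[0.5,85,-414,107,-2.5],[0.5,85,-414,107,-2.5],[0.5,85,-414,107,-2.5],[0.5,85,-414,107,-2.5],[0.5,85,-414,107,-2.5],[0.5,85,-414,107,-2.5]],
])

```text
time_s: 15.65
eef_pos: [0.0737, 1.1346, 0.5499]
eef_rot: [-0.383, 0.66, 0.552, 0.337]
wrist_force: [0.3, -0.2, -0.5]
opening: 0.499
grasp_force: 0.0
```

```bash
cat >> h.py <<'E'
def want(phi):  # turn about tool z making tool x horizontal along +x
    o=ctrl.get_obs();M=R.from_quat(o['eef_rot'],scalar_first=True).as_matrix()
    x=np.cross([0,0,1],M[:,2]);x/=np.linalg.norm(x);x*=np.sign(x[0])
    print("turn to level x:",round(np.arctan2(x@M[:,1],x@M[:,0]),3), "leveled x",x.round(3))
E
python3 - <<'E'
from h import *
from kin import *
st();want(0)
for phi in np.radians([60,65,70]):
  q=np.array([1.4,.9,.3,.1,1.,1.6])
  for p in [(.1,1.,.45),(.3,.7,.45),(.45,.3,.4),(.5,.0,.4),(.56,-.15,.3),(.56,-.15,.13),(.56,-.02,.125),(.56,-.1,.3),(.3,-.5,.35)]:
    q,e=ik(np.array(p),lean(phi),q);print(phi.round(2),p,q.round(2),round(e,3))
E
```

```text
t 15.65 q [1.355 0.889 0.299 0.215 0.902 1.498] p [  73.7 1134.6  549.9] z [ 0.021  0.877 -0.479] lean_y 61.3 lean_x 2.5 yaw 70.7 F [ 0.3 -0.2 -0.5] open 0.499 g 0.0
turn to level x: 1.417 leveled x [ 1.    -0.024 -0.   ]
1.05 (0.1, 1.0, 0.45) [1.42 0.33 1.39 0.35 0.4  2.74] 0.0
1.05 (0.3, 0.7, 0.45) [ 0.85 -0.07  1.85  1.01  0.74  1.86] 0.0
1.05 (0.45, 0.3, 0.4) [-0.13 -0.05  1.93  1.04  1.52  1.24] 0.0
1.05 (0.5, 0.0, 0.4) [-0.62  0.28  1.56  0.85  1.93  0.99] 0.0
1.05 (0.56, -0.15, 0.3) [-0.74  0.63  1.26  0.77  1.97  0.87] 0.0
1.05 (0.56, -0.15, 0.13) [-0.74  0.8   1.37  0.72  1.78  0.68] 0.0
1.05 (0.56, -0.02, 0.125) [-0.59  0.67  1.61  0.8   1.61  0.68] 0.0
1.05 (0.56, -0.1, 0.3) [-0.68  0.57  1.37  0.79  1.91  0.88] 0.0
1.05 (0.3, -0.5, 0.35) [-1.23  1.03  0.48  0.56  2.58  0.66] 0.0
1.13 (0.1, 1.0, 0.45) [1.41 0.31 1.48 0.59 0.26 2.5 ] 0.0
1.13 (0.3, 0.7, 0.45) [ 0.83 -0.08  1.92  1.21  0.71  1.66] 0.0
1.13 (0.45, 0.3, 0.4) [-0.16 -0.02  1.97  1.11  1.55  1.16] 0.0
1.13 (0.5, 0.0, 0.4) [-0.64  0.32  1.58  0.9   1.96  0.96] 0.0
1.13 (0.56, -0.15, 0.3) [-0.75  0.68  1.26  0.82 
[... 165 characters left out ...]
0.1, 0.3) [-0.7   0.61  1.36  0.84  1.95  0.86] 0.0
1.13 (0.3, -0.5, 0.35) [-1.24  1.09  0.44  0.65  2.63  0.73] 0.006
1.22 (0.1, 1.0, 0.45) [1.41 0.3  1.56 1.21 0.16 1.88] 0.0
1.22 (0.3, 0.7, 0.45) [ 0.81 -0.08  1.99  1.42  0.72  1.45] 0.0
1.22 (0.45, 0.3, 0.4) [-0.19  0.02  2.01  1.17  1.58  1.08] 0.0
1.22 (0.5, 0.0, 0.4) [-0.66  0.36  1.59  0.95  1.99  0.93] 0.0
1.22 (0.56, -0.15, 0.3) [-0.76  0.73  1.25  0.87  2.05  0.84] 0.0
1.22 (0.56, -0.15, 0.13) [-0.76  0.92  1.3   0.8   1.89  0.65] 0.0
1.22 (0.56, -0.02, 0.125) [-0.63  0.79  1.56  0.88  1.72  0.62] 0.0
1.22 (0.56, -0.1, 0.3) [-0.72  0.66  1.36  0.89  1.99  0.84] 0.0
1.22 (0.3, -0.5, 0.35) [-1.25  1.09  0.5   0.7   2.63  0.75] 0.042
```

```bash
python3 -c "
from h import *
st((120,1050,540),(260,780,480))"
```

```text
t 15.65 q [1.355 0.889 0.299 0.215 0.902 1.498] p [  73.7 1134.6  549.9] z [ 0.021  0.877 -0.479] lean_y 61.3 lean_x 2.5 yaw 70.7 F [ 0.3 -0.2 -0.5] open 0.499 g 0.0
-> (120, 1050, 540) tool shift mm [-40.7  55.2 -68.5]
-> (260, 780, 480) tool shift mm [-196.5  227.7 -273.6]
```

Emit:
move_arm([
  [[0.5,-14,18,-23,0.12],[0.5,-28,37,-46,0.24],[0.5,-42,56,-70,0.36],[0.5,-62,78,-95,0.48],[0.5,-82,101,-120,0.6],[0.5,-102,124,-146,0.72],[0.5,-124,148,-174,0.84],[0.5,-146,173,-202,0.96],[0.5,-170,199,-236,1.08],[0.5,-190,222,-265,1.2]],
])

```text
time_s: 16.48
eef_pos: [0.2495, 0.7983, 0.4826]
eef_rot: [-0.507, 0.856, 0.078, 0.058]
wrist_force: [0.1, -0.3, 0.1]
opening: 0.5
grasp_force: 0.0
```

```bash
python3 -c "
from h import *
st((430,430,440),(450,330,430));want(0)"
```

```text
t 16.48 q [0.926 0.117 1.508 0.86  0.74  1.898] p [249.5 798.3 482.6] z [ 0.021  0.877 -0.479] lean_y 61.4 lean_x 2.6 yaw 4.3 F [ 0.1 -0.3  0.1] open 0.5 g 0.0
-> (430, 430, 440) tool shift mm [ 142.3  245.9 -298.8]
-> (450, 330, 430) tool shift mm [ 152.7  305.7 -381.4]
turn to level x: 0.205 leveled x [ 1.    -0.024 -0.   ]
```

Emit:
move_arm([
  [[0.5,14,25,-30,0.03],[0.5,28,49,-60,0.06],[0.5,43,74,-90,0.09],[0.5,57,98,-120,0.12],[0.5,71,123,-149,0.15],[0.5,85,148,-179,0.18],[0.5,100,172,-209,0.205],[0.5,114,197,-239,0.205],[0.5,128,221,-269,0.205],[0.5,142,246,-299,0.205]],
])

```text
time_s: 17.32
eef_pos: [0.431, 0.4304, 0.442]
eef_rot: [-0.51, 0.86, -0.008, 0.008]
wrist_force: [0.6, 0.1, -0.3]
opening: 0.499
grasp_force: 0.0
```

```bash
python3 -c "
from h import *
st((530,30,420),(560,-150,350),(559,-170,200));want(0)"
```

```text
t 17.32 q [ 0.076 -0.148  1.85   1.083  1.419  1.496] p [431.  430.4 442. ] z [ 0.022  0.878 -0.479] lean_y 61.4 lean_x 2.7 yaw -1.2 F [ 0.6  0.1 -0.3] open 0.499 g 0.0
-> (530, 30, 420) tool shift mm [ 107.5  210.7 -338.6]
-> (560, -150, 350) tool shift mm [ 140.9  358.2 -462.3]
-> (559, -170, 200) tool shift mm [ 139.3  499.5 -408.1]
turn to level x: 0.008 leveled x [ 1.    -0.025 -0.   ]
```

Emit:
move_arm([
  [[0.5,10,20,-33,0],[0.5,20,41,-66,0],[0.5,31,62,-99,0],[0.5,41,83,-132,0],[0.5,52,103,-165,0],[0.5,62,124,-198,0],[0.5,73,145,-231,0],[0.5,83,165,-264,0],[0.5,94,186,-297,0],[0.5,104,207,-330,0]],
])

```text
time_s: 18.15
eef_pos: [0.5266, 0.0391, 0.4186]
eef_rot: [-0.51, 0.86, -0.008, 0.008]
wrist_force: [0.7, -0.3, -0.4]
opening: 0.502
grasp_force: 0.0
```

```bash
python3 -c "
from h import *
st((559,-130,330),(559,-150,190));want(0)"
```

```text
t 18.15 q [-0.641  0.158  1.59   0.906  1.998  1.076] p [526.6  39.1 418.6] z [ 0.022  0.877 -0.48 ] lean_y 61.3 lean_x 2.7 yaw -1.3 F [ 0.7 -0.3 -0.4] open 0.502 g 0.0
-> (559, -130, 330) tool shift mm [  35.6  158.7 -105.1]
-> (559, -150, 190) tool shift mm [ 35.3 291.1 -55.5]
turn to level x: 0.007 leveled x [ 1.    -0.025 -0.   ]
```

Emit:
move_arm([
  [[0.5,6,32,-16,0],[0.5,12,64,-32,0],[0.5,18,96,-48,0],[0.5,24,128,-64,0],[0.5,30,158,-80,0],[0.5,35,185,-91,0],[0.5,35,212,-66,0],[0.5,35,239,-40,0],[0.5,35,262,-17,0],[0.5,35,282,2,0]],
])

```text
time_s: 18.98
eef_pos: [0.5592, -0.0922, 0.1678]
eef_rot: [-0.511, 0.86, -0.008, 0.007]
wrist_force: [0.1, 0.1, -0.6]
opening: 0.501
grasp_force: 0.0
```

```bash
python3 -c "
from h import *
st((558.5,-87,165),(558.5,-8,122));want(0)
p,d=camera('wrist');cv2.imwrite('pics/w1.png',p);p,d=camera('top');p2,d=camera('scene')
cv2.imwrite('pics/ts.png',np.hstack([cv2.resize(p[130:290,180:420],(400,267)),cv2.resize(p2[80:280,200:460],(347,267))]))"
```

```text
t 18.98 q [-0.77   0.644  1.481  0.73   1.829  0.698] p [559.2 -92.2 167.8] z [ 0.021  0.878 -0.479] lean_y 61.4 lean_x 2.5 yaw -1.3 F [ 0.1  0.1 -0.6] open 0.501 g 0.0
-> (558.5, -87, 165) tool shift mm [-0.8 -0.   5.9]
-> (558.5, -8, 122) tool shift mm [-2.7 -0.1 95.8]
turn to level x: 0.004 leveled x [ 1.    -0.024 -0.   ]
```

View pics/w1.png

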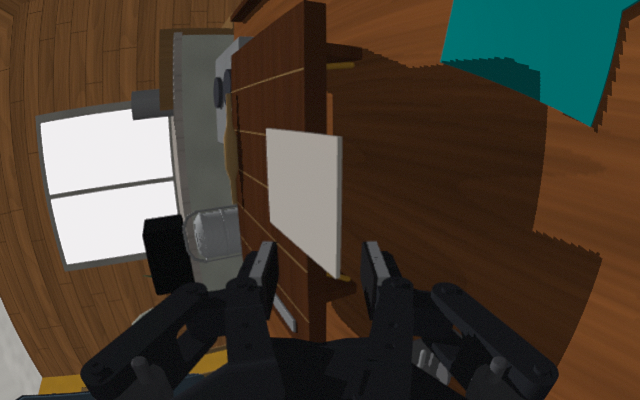

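View pics/ts.png

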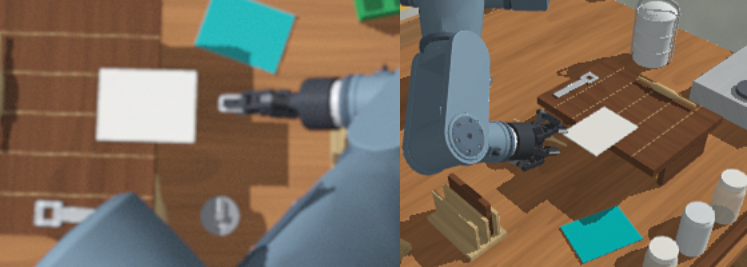

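Emit:
move_arm([
  [[0.5,0,0,10,0],[0.5,0,0,22,0],[0.5,-1,0,34,0],[0.5,-1,0,46,0],[0.5,-2,0,58,0],[0.5,-2,0,70,0],[0.5,-3,0,80,0],[0.5,-3,0,88,0],[0.5,-3,0,94,0],[0.5,-3,0,96,0]],
])

```text
time_s: 19.97
eef_pos: [0.5586, -0.0075, 0.1237]
eef_rot: [-0.51, 0.86, -0.008, 0.007]
wrist_force: [0.4, -0.3, -0.1]
opening: 0.499
grasp_force: 0.0
```

```bash
python3 -c "
from h import *
st((558.5,-8,122));p,d=camera('wrist');cv2.imwrite('pics/w2.png',p[100:400,150:550])"
```

```text
t 19.97 q [-0.67   0.642  1.602  0.783  1.686  0.673] p [558.6  -7.5 123.7] z [ 0.02   0.878 -0.479] lean_y 61.4 lean_x 2.5 yaw -1.2 F [ 0.4 -0.3 -0.1] open 0.499 g 0.0
-> (558.5, -8, 122) tool shift mm [-0.1  1.8  0.3]
```

View pics/w2.png

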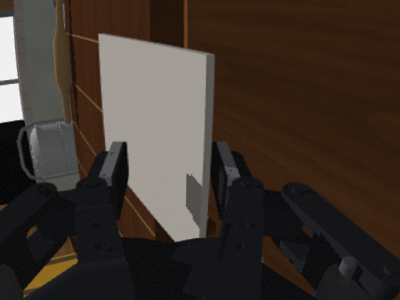

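Emit:
move_arm([
  [[0.3,0,0,0,0],[0.15,0,0,0,0],[0,0,-1,-1,0],[0,0,-3,-2,0],[0,0,-6,-3,0],[0,0,-9,-5,0],[0,0,-13,-7,0],[0,0,-18,-10,0],[0,0,-22,-12,0],[0,0,-26,-14,0]],
])

```text
time_s: 20.85
eef_pos: [0.5592, -0.0081, 0.1564]
eef_rot: [-0.512, 0.859, -0.007, 0.009]
wrist_force: [-0.1, 2.2, 7.8]
opening: 0.064
grasp_force: 56.8
```

```bash
python3 -c "
from h import *
st();p,d=camera('wrist');p2,d=camera('scene');cv2.imwrite('pics/w3.png',np.hstack([p[100:400,150:550],cv2.resize(p2[80:280,200:460],(390,300))]))"
```

```text
t 20.85 q [-0.672  0.59   1.604  0.79   1.724  0.707] p [559.2  -8.1 156.4] z [ 0.023  0.879 -0.476] lean_y 61.6 lean_x 2.7 yaw -1.2 F [-0.1  2.2  7.8] open 0.064 g 56.8
```

View pics/w3.png

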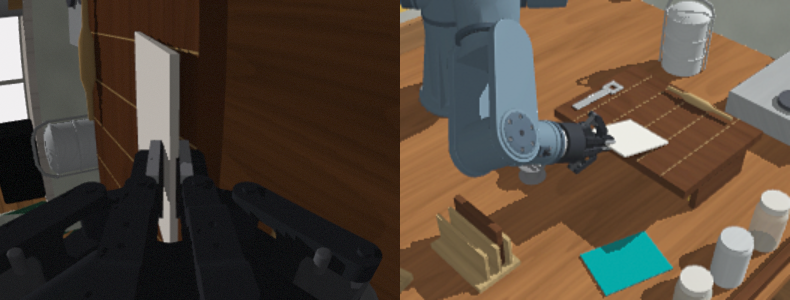

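Emit:
move_arm([
  [[0,0,-11,-6,0],[0,0,-28,-15,0],[0,0,-47,-26,0],[0,0,-68,-37,0],[0,0,-90,-49,0],[0,0,-112,-61,0],[0,0,-134,-73,0],[0,0,-145,-95,0],[0,0,-140,-128,0],[0,0,-125,-160,0]],
])

```text
time_s: 21.78
eef_pos: [0.5562, -0.0891, 0.3437]
eef_rot: [-0.508, 0.861, -0.006, 0.009]
wrist_force: [1.4, -0.4, -0.9]
opening: 0.037
grasp_force: 58.9
```

```bash
python3 -c "
from h import *
st((300,-300,400),(120,-440,420))"
```

```text
t 21.78 q [-0.77   0.414  1.42   0.803  2.034  0.905] p [556.2 -89.1 343.7] z [ 0.021  0.875 -0.483] lean_y 61.1 lean_x 2.5 yaw -1.1 F [ 1.4 -0.4 -0.9] open 0.037 g 58.9
-> (300, -300, 400) tool shift mm [-251.5   52.9 -217.3]
-> (120, -440, 420) tool shift mm [-428.6  103.2 -353.3]
```

Emit:
move_arm([
  [[0,-20,5,-17,0],[0,-48,12,-41,0],[0,-78,19,-65,0],[0,-108,26,-89,0],[0,-138,33,-113,0],[0,-168,40,-138,0],[0,-198,47,-163,0],[0,-228,55,-188,0],[0,-258,62,-212,0],[0,-288,70,-237,0]],
])

```text
time_s: 22.62
eef_pos: [0.2607, -0.3252, 0.3915]
eef_rot: [-0.509, 0.86, -0.009, 0.008]
wrist_force: [0.2, -0.8, -1.3]
opening: 0.028
grasp_force: 59.0
```

```bash
python3 -c "
from h import *
o=ctrl.get_obs()['eef_pos']*1e3
st((120,-440,420),o+(0,-300,250),o+(0,-200,350))"
```

```text
t 22.62 q [-1.354  0.362  1.394  0.322  2.417  0.358] p [ 260.7 -325.2  391.5] z [ 0.022  0.877 -0.481] lean_y 61.3 lean_x 2.6 yaw -1.3 F [ 0.2 -0.8 -1.3] open 0.028 g 59.0
-> (120, -440, 420) tool shift mm [-138.    31.2 -117.4]
-> [ 260.74730124 -625.21741704  641.50953629] tool shift mm [   8.   -74.9 -383.2]
-> [ 260.74730124 -525.21741704  741.50953629] tool shift mm [   6.2 -210.7 -343.6]
```

Emit:
move_arm([
  [[0,-15,-8,-36,-2.5],[0,-30,-15,-72,-2.5],[0,-45,-22,-108,-2.5],[0,-60,-30,-144,-2.5],[0,-75,-40,-190,-2.5],[0,-90,-50,-240,-2.5],[0,-100,-60,-290,-2.5],[0,-110,-70,-340,-2.5],[0,-120,-80,-390,-2.5],[0,-130,-90,-430,-2.5]],
])

```text
time_s: 23.45
eef_pos: [0.1606, -0.4979, 0.4859]
eef_rot: [-0.334, 0.742, 0.501, 0.294]
wrist_force: [-0.5, 0.2, -1.4]
opening: 0.029
grasp_force: 59.0
```

```bash
python3 -c "
from h import *
o=ctrl.get_obs()['eef_pos']*1e3
st(o+(0,-300,250),o+(0,-200,350),o+(0,0,400),o+(0,-400,0))"
```

```text
t 23.45 q [-1.557  0.552  0.868  0.23   2.625 -1.029] p [ 160.6 -497.9  485.9] z [ 0.101  0.79  -0.605] lean_y 52.5 lean_x 9.5 yaw 59.4 F [-0.5  0.2 -1.4] open 0.029 g 59.0
-> [ 160.59958259 -797.86930724  735.85389126] tool shift mm [  28.    32.2 -388.2]
-> [ 160.59958259 -697.86930724  835.85389126] tool shift mm [ 159.9  -15.4 -369.7]
-> [ 160.59958259 -497.86930724  885.85389126] tool shift mm [ 308.1  -80.4 -242.1]
-> [ 160.59958259 -897.86930724  485.85389126] tool shift mm [-219.5  109.9 -315.8]
```

Emit:
move_arm([
  [[0,110,0,-380,2.5],[0,110,0,-380,2.5],[0,110,0,-380,2.5],[0,110,0,-380,2.5],[0,110,0,-380,2.5],[0,110,0,-380,2.5],[0,110,0,-380,2.5],[0,110,0,-380,2.5],[0,110,0,-380,2.5],[0,110,0,-380,2.5]],
])

```text
time_s: 24.28
eef_pos: [0.1689, -0.5623, 0.5475]
eef_rot: [-0.328, 0.942, -0.044, 0.053]
wrist_force: [-0.0, 0.1, -1.3]
opening: 0.03
grasp_force: 59.0
```

```bash
python3 -c "
from h import *
o=ctrl.get_obs()['eef_pos']*1e3
st(o+(0,-300,250),o+(0,-200,350),o+(0,0,400),o+(0,-400,0),o+(-400,0,0))"
```

```text
t 24.28 q [-1.558  0.616  0.549  0.282  2.626  0.306] p [ 168.9 -562.3  547.5] z [ 0.129  0.613 -0.779] lean_y 38.2 lean_x 9.4 yaw -6.8 F [-0.   0.1 -1.3] open 0.03 g 59.0
-> [ 168.90239992 -862.27717115  797.54888484] tool shift mm [  53.3   78.6 -378.8]
-> [ 168.90239992 -762.27717115  897.54888484] tool shift mm [  48.7  -61.8 -395.4]
-> [ 168.90239992 -562.27717115  947.54888484] tool shift mm [  28.7 -249.1 -311.6]
-> [ 168.90239992 -962.27717115  547.54888484] tool shift mm [  47.1  312.4 -245.3]
-> [-231.09760008 -562.27717115  547.54888484] tool shift mm [-396.2   19.1  -51.8]
```

Emit:
move_arm([
  [[0,40,79,-379,-2.5],[0,40,79,-379,-2.5],[0,40,79,-379,-2.5],[0,40,79,-379,-2.5],[0,40,79,-379,-2.5],[0,40,79,-379,-2.5],[0,40,79,-379,-2.5],[0,40,79,-379,-2.5],[0,40,79,-379,-2.5],[0,40,79,-379,-2.5]],
])

```text
time_s: 25.12
eef_pos: [0.1529, -0.6162, 0.5831]
eef_rot: [-0.144, 0.813, 0.506, 0.249]
wrist_force: [0.2, 0.6, -0.8]
opening: 0.031
grasp_force: 59.1
```

```bash
python3 -c "
from h import *
o=ctrl.get_obs()['eef_pos']*1e3
st(o+(0,-350,150),o+(0,-400,0),o+(-400,0,0))"
```

```text
t 25.12 q [-1.632  0.708  0.298  0.481  2.626 -0.813] p [ 152.9 -616.2  583.1] z [ 0.259  0.486 -0.835] lean_y 30.2 lean_x 17.2 yaw 64.2 F [ 0.2  0.6 -0.8] open 0.031 g 59.1
-> [ 152.90787276 -966.19018293  733.13336615] tool shift mm [-180.6  158.7 -295.3]
-> [  152.90787276 -1016.19018293   583.13336615] tool shift mm [-300.7  178.3 -194.4]
-> [-247.09212724 -616.19018293  583.13336615] tool shift mm [-145.4 -358.  -103.4]
```

```bash
python3 - <<'E'
from h import *
p,d=camera("scene");W=world("scene",d)
W=W[d>0]
for b in np.arange(.2,-.9,-.1):print(round(b,1),[(lambda z:(len(z)and round(float(np.percentile(z,95)),2)))(W[(abs(W[:,0]-b)<.05)&(abs(W[:,1]-a)<.05)][:,2]) for a in np.arange(-1.2,-.3,.1)])
st()
E
```

```text
0.2 [0, 0, 0, -0.75, 0.0, 0.0, 0.61, 0.55, 0.63]
0.1 [0, 0, -0.74, -0.74, 0.0, 0.0, 0.52, 0.0, 0.0]
0.0 [0, -0.75, -0.74, -0.74, 0.0, 0.0, 0.0, 0.0, 0.0]
-0.1 [-0.75, -0.74, -0.74, -0.74, 0.0, 0.0, 0.0, 0.0, 0.0]
-0.2 [-0.74, -0.74, -0.74, -0.74, 0.0, 0.0, 0.0, 0.0, 0.0]
-0.3 [-0.74, -0.74, -0.74, -0.74, 0.0, 0.0, 0.0, 0.0, 0.0]
-0.4 [0, -0.63, -0.45, -0.33, 0, 0, 0, 0, 0]
-0.5 [0, 0, 0, -0.36, 0, 0, 0, 0, 0]
-0.6 [0, 0, 0, -0.41, 0, 0, 0, 0, 0]
-0.7 [0, 0, 0, -0.45, 0, 0, 0, 0.37, 0.4]
-0.8 [0, 0, 0, -0.51, 0, 0, 0.05, 0.37, 0.44]
t 25.17 q [-1.633  0.708  0.298  0.482  2.626 -0.82 ] p [ 152.5 -616.2  583.5] z [ 0.259  0.486 -0.835] lean_y 30.2 lean_x 17.3 yaw 64.7 F [-0.1 -0.3 -0.7] open 0.029 g 59.1
```

```bash
python3 -c "
from h import *
st((-110,-620,330))"
```

```text
t 25.17 q [-1.633  0.708  0.298  0.482  2.626 -0.82 ] p [ 152.5 -616.2  583.5] z [ 0.259  0.486 -0.835] lean_y 30.2 lean_x 17.3 yaw 64.7 F [-0.1 -0.3 -0.7] open 0.029 g 59.1
-> (-110, -620, 330) tool shift mm [-236.2 -239.4  141.7]
```

Emit:
move_arm([
  [[0,-26,-26,16,0],[0,-52,-52,32,0],[0,-78,-78,47,0],[0,-104,-104,62,0],[0,-130,-130,77,0],[0,-156,-156,92,0],[0,-182,-182,107,0],[0,-208,-208,122,0],[0,-230,-232,138,0],[0,-236,-239,142,0]],
])

```text
time_s: 26.0
eef_pos: [-0.114, -0.6148, 0.3249]
eef_rot: [-0.148, 0.815, 0.501, 0.251]
wrist_force: [-0.8, 0.9, -2.6]
opening: 0.033
grasp_force: 59.1
```

```bash
python3 -c "
from h import *
o=ctrl.get_obs()['eef_pos']*1e3
st(o+(-200,-370,0),o+(-200,-370,100))"
```

```text
t 26.0 q [-1.969  0.666  0.871  0.06   2.192 -1.48 ] p [-114.  -614.8  324.9] z [ 0.26   0.492 -0.831] lean_y 30.7 lean_x 17.4 yaw 63.3 F [-0.8  0.9 -2.6] open 0.033 g 59.1
-> [-314.03071864 -984.83468847  324.85505676] tool shift mm [-349.2   -9.8 -234.3]
-> [-314.03071864 -984.83468847  424.85505676] tool shift mm [-293.5   -8.8 -317.3]
```

Emit:
move_arm([
  [[0,-330,-10,-260,2.5],[0,-330,-10,-260,2.5],[0,-330,-10,-260,2.5],[0,-330,-10,-260,2.5],[0,-330,-10,-260,2.5],[0,-330,-10,-260,2.5],[0,-330,-10,-260,2.5],[0,-330,-10,-260,2.5],[0,-330,-10,-260,2.5],[0,-330,-10,-260,2.5]],
])

```text
time_s: 26.83
eef_pos: [-0.207, -0.7344, 0.3044]
eef_rot: [-0.202, 0.973, -0.045, 0.102]
wrist_force: [0.2, -0.4, -0.4]
opening: 0.031
grasp_force: 59.1
```

```bash
python3 -c "
from h import *
o=ctrl.get_obs()['eef_pos']*1e3
st(o+(-200,-370,0),o+(-200,-370,100))"
```

```text
t 26.83 q [-2.014  1.018  0.298  0.041  2.28  -0.33 ] p [-207.  -734.4  304.4] z [ 0.216  0.383 -0.898] lean_y 23.1 lean_x 13.6 yaw -7.5 F [ 0.2 -0.4 -0.4] open 0.031 g 59.1
-> [ -407.0007337  -1104.42156791   304.36007595] tool shift mm [-147.2  347.8 -185.1]
-> [ -407.0007337  -1104.42156791   404.36007595] tool shift mm [-129.2  307.6 -274.9]
```

Good; two more calls of this.

Emit:
move_arm([
  [[0,-142,335,-210,-2.5],[0,-142,335,-210,-2.5],[0,-142,335,-210,-2.5],[0,-142,335,-210,-2.5],[0,-142,335,-210,-2.5],[0,-142,335,-210,-2.5],[0,-142,335,-210,-2.5],[0,-142,335,-210,-2.5],[0,-142,335,-210,-2.5],[0,-142,335,-210,-2.5]],
])

```text
time_s: 27.67
eef_pos: [-0.2639, -0.7805, 0.2595]
eef_rot: [-0.027, 0.831, 0.537, 0.146]
wrist_force: [-0.1, 0.3, -1.1]
opening: 0.031
grasp_force: 59.0
```

```bash
python3 -c "
from h import *
o=ctrl.get_obs()['eef_pos']*1e3
st(o+(-200,-370,0),o+(-200,-370,100));want(0)"
```

```text
t 27.67 q [-2.075  1.047  0.298  0.102  2.079 -1.614] p [-263.9 -780.5  259.5] z [ 0.213  0.202 -0.956] lean_y 11.9 lean_x 12.5 yaw 66.6 F [-0.1  0.3 -1.1] open 0.031 g 59.0
-> [ -463.85795767 -1150.54657404   259.52743893] tool shift mm [-403.2  -23.5 -117.2]
-> [ -463.85795767 -1150.54657404   359.52743893] tool shift mm [-376.1  -12.5 -212.9]
turn to level x: 1.958 leveled x [ 0.689 -0.725 -0.   ]
```

```bash
python3 -c "
from h import *
o=ctrl.get_obs()['eef_pos']*1e3
st(o+(-140,50,20),o+(-370,-330,60))"
```

```text
t 27.67 q [-2.075  1.047  0.298  0.102  2.079 -1.614] p [-263.9 -780.5  259.5] z [ 0.213  0.202 -0.956] lean_y 11.9 lean_x 12.5 yaw 66.6 F [-0.1  0.3 -1.1] open 0.031 g 59.0
-> [-403.85795767 -730.54657404  279.52743893] tool shift mm [  -3.8 -144.8  -38.8]
-> [ -633.85795767 -1110.54657404   319.52743893] tool shift mm [-416.5 -186.7 -202.7]
```

Emit:
move_arm([
  [[0,-1,-40,-10,2.5],[0,-2,-80,-20,2.5],[0,-3,-120,-30,2.5],[0,-416,-187,-180,2.5],[0,-416,-187,-180,2.5],[0,-416,-187,-180,2.5],[0,-416,-187,-180,2.5],[0,-416,-187,-180,2.5],[0,-416,-187,-180,2.5],[0,-416,-187,-180,2.5]],
])

```text
time_s: 28.5
eef_pos: [-0.4162, -0.7663, 0.2353]
eef_rot: [-0.042, 0.996, -0.058, 0.055]
wrist_force: [-0.0, 1.1, -1.7]
opening: 0.035
grasp_force: 59.1
```

```bash
python3 -c "
from h import *
o=ctrl.get_obs()['eef_pos']*1e3
st(o+(-200,-370,0),(100,-700,330),(489,-330.5,300))
M=R.from_quat(ctrl.get_obs()['eef_rot'],scalar_first=True).as_matrix();print(M.round(3))"
```

```text
t 28.5 q [-2.22   1.062  0.298  0.047  1.912 -0.519] p [-416.2 -766.3  235.3] z [ 0.114  0.077 -0.99 ] lean_y 4.5 lean_x 6.6 yaw -7.0 F [-0.   1.1 -1.7] open 0.035 g 59.1
-> [ -616.19963064 -1136.30678647   235.29686011] tool shift mm [-152.6  388.5  -51.4]
-> (100, -700, 330) tool shift mm [ 511.4 -131.9  -29.7]
-> (489, -330.5, 300) tool shift mm [ 847.5 -538.4   72.9]
[[ 0.987 -0.112  0.114]
 [-0.121 -0.99   0.077]
 [ 0.104 -0.09  -0.99 ]]
```

Emit:
move_arm([
  [[0,20,-13,-8,-0.02],[0,52,-33,-14,-0.04],[0,86,-55,-20,-0.06],[0,120,-77,-26,-0.08],[0,154,-99,-32,-0.1],[0,188,-120,-38,-0.12],[0,223,-142,-42,-0.12],[0,258,-164,-44,-0.12],[0,293,-186,-46,-0.12],[0,328,-208,-48,-0.12]],
])

```text
time_s: 29.33
eef_pos: [-0.0742, -0.5993, 0.3373]
eef_rot: [-0.038, 0.998, 0.005, 0.058]
wrist_force: [0.0, -0.6, -0.4]
opening: 0.033
grasp_force: 59.1
```

```bash
python3 -c "
from h import *
st((489,-330.5,320))"
```

```text
t 29.33 q [-1.934  0.249  1.321  0.081  1.684 -0.367] p [ -74.2 -599.3  337.3] z [ 0.115  0.077 -0.99 ] lean_y 4.4 lean_x 6.6 yaw 0.3 F [ 0.  -0.6 -0.4] open 0.033 g 59.1
-> (489, -330.5, 320) tool shift mm [ 558.7 -259.2  102.3]
```

Emit:
move_arm([
  [[0,36,-17,4,0],[0,73,-34,8,0],[0,109,-51,12,0],[0,146,-68,17,0],[0,182,-85,22,0],[0,219,-102,28,0],[0,256,-119,34,0],[0,293,-136,40,0],[0,330,-153,46,0],[0,367,-170,53,0]],
])

```text
time_s: 30.17
eef_pos: [0.2934, -0.423, 0.3404]
eef_rot: [-0.038, 0.998, 0.005, 0.058]
wrist_force: [-0.1, -0.0, -2.0]
opening: 0.03
grasp_force: 59.1
```

```bash
python3 -c "
from h import *
st((489,-330.5,300))"
```

```text
t 30.17 q [-1.28  -0.025  1.615  0.133  1.592  0.281] p [ 293.4 -423.   340.4] z [ 0.116  0.076 -0.99 ] lean_y 4.4 lean_x 6.7 yaw 0.3 F [-0.1 -0.  -2. ] open 0.03 g 59.1
-> (489, -330.5, 300) tool shift mm [190.  -86.6  69.7]
```

Emit:
move_arm([
  [[0,30,-14,10,0],[0,62,-28,20,0],[0,94,-43,32,0],[0,125,-58,44,0],[0,154,-71,56,0],[0,176,-81,64,0],[0,188,-86,69,0],[0,190,-87,70,0],[0,190,-87,70,0],[0,190,-87,70,0]],
])

```text
time_s: 31.0
eef_pos: [0.4863, -0.3314, 0.2989]
eef_rot: [-0.038, 0.998, 0.005, 0.058]
wrist_force: [-0.8, -0.6, -1.0]
opening: 0.034
grasp_force: 59.1
```

```bash
python3 - <<'E'
from h import *
st()
o=ctrl.get_obs()['eef_pos']
M=R.from_quat(ctrl.get_obs()['eef_rot'],scalar_first=True)
ims=[]
for n in("scene","top"):
    p,d=camera(n);W=world(n,d)
    m=(p.min(2)>120)&(p.max(2).astype(int)-p.min(2)<45)&(np.linalg.norm(W[...,:2]-o[:2],axis=2)<.16)&(W[...,2]>.12)&(W[...,2]<o[2]+.03)&(d>0)
    q=M.inv().apply(W[m]-o)*1000
    print(n,m.sum(),"tool-frame pct x",np.percentile(q[:,0],[2,50,98]).round(1),"y",np.percentile(q[:,1],[2,50,98]).round(1),"z",np.percentile(q[:,2],[2,50,98]).round(1))
    g=q[:,2]>15
    if g.sum()>50: print("rect xz",cv2.minAreaRect(q[g][:,[0,2]].astype(np.float32)),"world y", np.percentile(W[m][g][:,1],[5,50,95]).round(4),"z",np.percentile(W[m][g][:,2],[1,99]).round(3))
    v,u=np.nonzero(m);ims.append(cv2.resize(p[max(0,v.mean().astype(int)-100):][:200,max(0,int(u.mean())-120):][:,:240],(390,325)))
cv2.imwrite('pics/pl.png',np.hstack(ims))
E
```

```text
t 31.0 q [-0.877  0.13   1.534  0.139  1.464  0.67 ] p [ 486.3 -331.4  298.9] z [ 0.115  0.077 -0.99 ] lean_y 4.4 lean_x 6.6 yaw 0.3 F [-0.8 -0.6 -1. ] open 0.034 g 59.1
scene 836 tool-frame pct x [-49.9  14.8  56.3] y [0.8 4.3 5.8] z [-22.1  51.6 122. ]
rect xz ((1.9146347045898438, 71.16239929199219), (110.51040649414062, 112.15816497802734), 0.0007420540205202997) world y [-0.3342 -0.3304 -0.3261] z [0.175 0.286]
top 763 tool-frame pct x [-54.1  17.3  51.8] y [-3.2 -2.1  1.1] z [-22.9  50.3 124.1]
rect xz ((-2.676868438720703, 71.6878890991211), (109.24349975585938, 111.70166015625), 0.41693565249443054) world y [-0.3278 -0.3238 -0.3199] z [0.175 0.286]
```

View pics/pl.png

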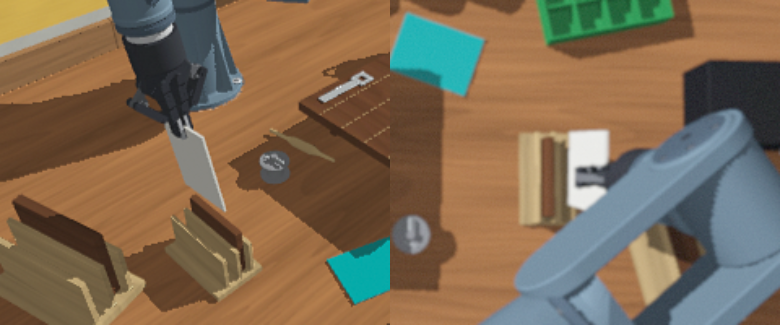

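Emit:
move_arm([
  [[0,-3,6,-1,0],[0,-3.3,6.2,-1,0],[0,-5,7.4,14,0],[0,-7.3,8.9,34,0],[0,-9.6,10.5,54,0],[0,-12,12,74,0],[0,-13.7,13.2,89,0],[0,-14.5,13.7,96,0],[0,-15.4,14.3,103,0],[0,-15.4,14.3,103,0]],
])

```text
time_s: 31.93
eef_pos: [0.4831, -0.3372, 0.1925]
eef_rot: [-0.039, 0.998, 0.005, 0.057]
wrist_force: [-0.7, 1.2, -1.7]
opening: 0.029
grasp_force: 59.1
```

```bash
python3 - <<'E'
from h import *
st((483,-337.6,147))
o=ctrl.get_obs()['eef_pos']
ims=[]
for n,c in(("scene",(250,235)),("wrist",(320,220))):
    p,d=camera(n);ims.append(cv2.resize(p[c[1]-75:c[1]+75,c[0]-97:c[0]+97],(390,300)))
cv2.imwrite('pics/in.png',np.hstack(ims))
E
```

```text
t 31.93 q [-0.888  0.221  1.647  0.146  1.265  0.629] p [ 483.1 -337.2  192.5] z [ 0.114  0.079 -0.99 ] lean_y 4.6 lean_x 6.6 yaw 0.4 F [-0.7  1.2 -1.7] open 0.029 g 59.1
-> (483, -337.6, 147) tool shift mm [-5.4  3.9 45. ]
```

View pics/in.png

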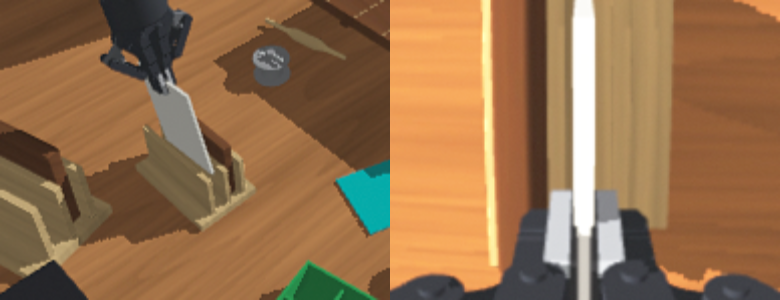

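Emit:
move_arm([
  [[0,-0.7,0.5,6,0],[0,-1.6,1.1,14,0],[0,-2.6,1.8,22,0],[0,-3.5,2.5,30,0],[0,-4.3,3.1,36,0],[0,-4.8,3.5,40,0],[0,-5.1,3.7,42.5,0],[0,-5.4,3.9,44.5,0],[0,-5.4,3.9,44.5,0],[0,-5.4,3.9,44.5,0]],
])

```text
time_s: 32.87
eef_pos: [0.4837, -0.3377, 0.1486]
eef_rot: [-0.039, 0.998, 0.006, 0.058]
wrist_force: [-0.2, -0.0, -1.4]
opening: 0.03
grasp_force: 59.1
```

Emit:
move_arm([
  [[0,0,0,1.5,0],[0,0,0,3,0],[0,0,0,3.5,0],[0.05,0,0,3.5,0],[0.08,0,0,3.5,0],[0.12,0,0,3.5,0],[0.2,0,0,3.5,0],[0.3,0,0,3.5,0],[0.3,0,0,3.5,0],[0.3,0,0,3.5,0]],
])

```text
time_s: 33.7
eef_pos: [0.484, -0.3374, 0.1451]
eef_rot: [-0.039, 0.998, 0.006, 0.058]
wrist_force: [-0.1, -0.0, -0.3]
opening: 0.299
grasp_force: 0.0
```

Emit:
move_arm([
  [[0.3,0,0,-3,0],[0.3,0,0,-10,0],[0.3,0,0,-20,0],[0.3,0,0,-35,0],[0.3,0,0,-55,0],[0.3,0,0,-80,0],[0.3,0,0,-110,0],[0.3,0,0,-140,0],[0.3,0,0,-160,0],[0.3,0,0,-160,0]],
])

```text
time_s: 34.53
eef_pos: [0.4667, -0.3521, 0.3107]
eef_rot: [-0.034, 0.998, 0.006, 0.061]
wrist_force: [0.4, 0.1, 1.1]
opening: 0.3
grasp_force: 0.0
```

```bash
python3 - <<'E'
from h import *
st()
for n in("scene","top"):
    p,d=camera(n);W=world(n,d)
    m=(p.min(2)>120)&(p.max(2).astype(int)-p.min(2)<45)&(abs(W[...,0]-.49)<.09)&(abs(W[...,1]+.33)<.05)&(W[...,2]>.085)&(W[...,2]<.2)&(d>0)
    q=W[m]*1e3;print(n,m.sum(),[np.percentile(q[:,i],[2,50,98]).round(1) for i in range(3)])
    if n=="scene": cv2.imwrite('pics/fin.png',cv2.resize(p[140:300,160:360],(600,480)))
E
```

```text
t 34.53 q [-0.927  0.112  1.531  0.14   1.482  0.62 ] p [ 466.7 -352.1  310.7] z [ 0.122  0.069 -0.99 ] lean_y 4.0 lean_x 7.0 yaw 0.4 F [0.4 0.1 1.1] open 0.3 g 0.0
scene 313 [array([443.7, 502. , 549.6]), array([-356.3, -351. , -343.6]), array([ 87.7, 130.4, 160.9])]
top 567 [array([437.7, 490. , 543.9]), array([-353.1, -344.2, -336.9]), array([ 86.7, 129.2, 162. ])]
```

View pics/fin.png

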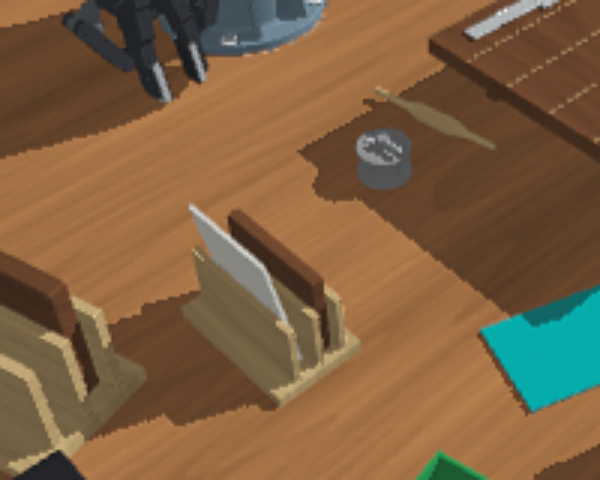

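```bash
python3 -c "
from bench import order
print(order.hand_in())"
```

```text
the job is handed in; nothing more can be done
None
```

The job is handed in at about 34.6 s of 58 s: the board stands on edge in the rack's empty bay, leaning about 0.2 rad on one wall and let go. `hand_in` returned no verdict. To tilt the gripper I pushed the arm past its reach, where joint 3 read 0.298 against its stated 0.3 limit.

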